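# Set up the straightness check of a column

### The arm

A 6-joint arm with a two-finger parallel gripper is mounted at the origin on a cart in front of the work surface, level with it; the furniture and walls round the work are solid. World frame = base frame: x ahead of the robot, y to its left, z up, the work surface at z = 0. Lengths are in m, angles in rad, forces in N, time in s.
With the tool pointing down it reaches from about 0.25 to 0.725 m from the base axis. Payload 4 kg.
Tool frame: the origin (TCP) lies at the very end of the fingers, on their centre line; the grasp point (between the pads) lies 19 mm behind it; y points along the fingers, z is the direction in which the jaws open and shut, and the axes are right-handed (so a half turn about y gives the same grasp; the last joint's range is limited). The gripper opens to 85 mm and grips with 20 to 120 N. Pads are 22 mm wide; open, the fingers measure 114 mm over their backs; the gripper's body (76 mm by 85 mm) begins 54 mm behind the grasp point. The pads swing forward as they close: fully open they stand 13 mm farther back than shut.
Start: joints at [1.126, 0.241, 0.005, 1.335, 0, 1.571], TCP at [0.215, 0.451, 0.231] pointing down, gripper open.
Joint ranges: [-2.72, 2.72], [-1.05, 1.87], [-1.09, 1.28], [-1.99, 2.15], [-1.42, 1.44], [-3.14, 3.14]. Speed limits (rad/s): [2.79, 2.79, 3.14, 3.14, 3.14, 3.14].

### API

Orientations are given as a unit quaternion [x, y, z, w].
In Python, from workcell import bot gives the robot as it stands. The module is installed in compiled form; this text tells all that it offers.
- The arm moves only by the tool move_arm, never from a script. Its argument "increments" is a list of rows, each an object with "grip": the closure, from 0 (fully open) to 1 (shut); "linear": the shift along the tool's x, y, z scaled (see below), a list of three; "twist": the turn about the tool's y scaled (see below). A call has exactly 5 rows; each row shifts and turns the pose as measured when the row begins, along the tool's axes as they then stand; what a row does not reach is not made up. The controller multiplies each number of a shift by 0.2 m and each number of a turn by 2 rad. A row lasts 1/10 s, in which the tool goes at most 50 mm and 8.59 degrees, less where a joint would pass 70% of its speed; a pose out of reach is approached as far as the arm can. A call with a number of a shift or a turn outside -1 to 1 is refused whole. A call with a gripper value outside its range is refused whole. The fingers move at their own pace and stop on an object; the grip force is fixed at half the most. Time passes only in rows, so rows that do not move let the fingers close, or fill a call up. It gives the time, the measured TCP pose, the force and the opening at its end, in the units of the state.
- bot.get_obs(): the state, without advancing time (a new reading comes with each control period).
- bot.camera(name): name is "scene" or "top"; returns (picture, depth): 480x640x3 uint8, blue, green, red; 480x640 float32, m along the optical axis (not along the pixel's ray), 0 where there is no reading.
- bot.camera_params(name): a dict with "camera_matrix" (3x3 intrinsics, pixels), "rvec" (rotation vector, rad) and "tvec" (3), from world to camera coordinates, as OpenCV has them. Camera axes: x right, y down, z forward; pixel columns grow to the right and rows downward; lengths in m; the calibration is good to about 2 mm. A picture is of the moment at which its call begins. camera_params takes no time and is no camera call.
- bot.job_done(): hands the job in, once; it reports no verdict.
The state is a dict: "clock": time; "joint_pos": joint angles; "joint_vel": joint speeds; "tau": joint torques, N m; "eef_pos": TCP position; "tool_rot": TCP orientation; "ft_force": force on the tool from outside, world axes, zero at the start; "ft_torque": the same for the moment, N m; "grip_width": finger opening in m.
Only numpy, scipy, OpenCV 4.12 (cv2) and the standard library are available. Lean on these libraries where they do the work, as an engineer would, in place of code of your own. Each camera call takes 0.05 s, during which the arm holds its last target. There are 200 camera calls.

### The job

Set up the straightness check of the steel column: stand the white bottle upright somewhere else on the bench, out of the way, and lay the straightedge flat on the bench with a long edge flush against the long front face of the dark reference block, centred on it. Once you have let go of it, roll the column along the bench, without lifting it, until it lies at rest against the other long edge of the straightedge all along its length. Leave the brown bottle, the cuvette block and the tip box where they stand.

Things in the scene. Friction and masses are not known exactly. Their poses are not given: they have to be found in the camera images.
- reference_block: dark steel reference block, 50 (x) x 120 (y) x 20 mm high, screwed to the bench, immovable. Origin: centre of its underside. Its x axis points away from the robot side: the long front face is the plane x = -25 mm in its frame, and its long side lies along y. Axes z up. Turned up to 0.25 rad.
- straightedge_grip (a point): centre of the grip rib on the loose aluminium straightedge (0.4 kg). The straightedge is a flat bar 44 (x) x 200 (y, its length) x 20 mm high; on its middle stands a grey grip rib 14 (x) x 50 (y) mm, from 20 to 50 mm above the bench. The point lies on the middle of the bar, 34 mm above its underside; x across the bar, y along it, z up. The bar is the same either way round. It lies at the robot's left or right, its length roughly pointing away from the robot (within 0.45 rad).
- column_center (a point): centre of the loose lying steel column (cylinder, about 0.3 kg): body 36 mm diameter and 116 mm long, with thinner end fittings, 140 mm overall. The y axis is the cylinder's axis; x and z turn as it rolls. Its centre is 18 mm above the bench. It starts on the robot's side of the block, 50 to 85 mm nearer than where it must end, turned up to 0.2 rad from parallel with the block; rolls freely with slight rolling resistance.
- bottle_white_mid (a point): centre, half-way up, of the loose white bottle with blue cap: body 48 mm diameter up to 70 mm, 89 mm high overall, 0.09 kg, upright; the point is 44.5 mm above its underside. It starts in front of the block's face, where the straightedge must lie.
- bottle_brown: bystander: brown bottle with black cap, 58 mm diameter, 106 mm high, loose, upright; origin at the centre of its underside. Stands beside one end of the place for the straightedge, about 25 mm clear of it.
- cuvette_stand: bystander: grey cuvette block, 46 x 47 x 62 mm with two thin stirring rods up to 141 mm high, loose; origin at the centre of its underside. Stands beside the other end of the place for the straightedge, about 25 mm clear of it.
- tips: bystander: blue tip box with a clear lid, 94 (x) x 122 (y) x 76 mm high, loose; origin at the centre of its underside. Stands at the robot's left or right, on the side opposite to where the straightedge starts.
- straightedge: the straightedge itself; origin at the centre of its underside, axes as for straightedge_grip.
- column: the column itself; origin on its surface half-way along it, underneath at the start; y along the cylinder.
- bottle_white: the white bottle itself; origin at the centre of its underside.
There are look-alikes about, which are no part of the job. Leave any green or orange look-alike of the bottle_white alone.

How it is judged:
On the way:
1. the straightedge lies flat, flush against the block's face and centred, released, before the column has reached it (x of straightedge_grip in the frame of reference_block between -0.0495 and -0.044 m and y of straightedge_grip in the frame of reference_block between -0.015 and 0.015 m and angle between the y axis of straightedge_grip and the y axis of reference_block, either way round below 0.025 rad and height (world z) of straightedge_grip below 0.037 m and angle between straightedge_grip's own z axis and vertical below 0.04 rad and contact force between the fingers and straightedge below 0.3 N and linear speed of straightedge below 0.01 m/s and x of column_center in the frame of reference_block below -0.1 m), for 0.2 s.
At the end, for the whole second after the job is handed in: Straightedge flat, edge within 2.5 mm of the block face, parallel within 0.025 rad, centred within 15 mm; column on the bench against it (gaps at most 5.5 mm in all), parallel within 0.035 rad, within 40 mm of the middle; white bottle upright, over 130 mm from the block centre; all at rest (x of straightedge_grip in the frame of reference_block between -0.0495 and -0.044 m and y of straightedge_grip in the frame of reference_block between -0.015 and 0.015 m and angle between the y axis of straightedge_grip and the y axis of reference_block, either way round below 0.025 rad and height (world z) of straightedge_grip below 0.037 m and angle between straightedge_grip's own z axis and vertical below 0.04 rad and x of column_center in the frame of reference_block between -0.0925 and -0.082 m and y of column_center in the frame of reference_block between -0.04 and 0.04 m and angle between the y axis of column_center and the y axis of straightedge_grip, either way round below 0.035 rad and height (world z) of column_center below 0.022 m and angle between bottle_white_mid's own z axis and vertical below 0.1 rad and height (world z) of bottle_white_mid below 0.048 m and horizontal distance between bottle_white_mid and reference_block above 0.13 m and linear speed of each of straightedge, column, bottle_white below 0.01 m/s); the robot touches nothing.
It fails at once if a bystander is moved more than 20 mm or tipped (distance of any of bottle_brown, cuvette_stand, tips from where it was at the start of the episode above 0.02 m or angle between any of bottle_brown, cuvette_stand, tips's own z axis and vertical above 0.25 rad).
It fails at once if the white bottle is tipped over (angle between bottle_white_mid's own z axis and vertical above 0.6 rad).
It fails at once if the column is lifted off the bench (more than 12 mm) (height (world z) of column_center above 0.03 m).
It also fails if it takes over 64 s, if anything falls off the work surface, if the arm or the gripper's body presses on something with over 40 N, if the wrist force passes 120 N, or if a joint passes its speed limit or range.

## Working session

There is one attempt and no reset: what is moved stays moved. The work goes in short steps, Python scripts to look and compute and a tool call to move; the robot and the scene stay as the last step left them, time stands still between calls to the robot, and variables do not carry over. Pictures are saved under pics/ and viewed, about 8 in all and at most 12, crops included, and the job is handed in when it is done.

Besides the shell and the picture viewer there is one more tool, called after "Emit:" as name(argument=value, ...) on one line, values as JSON. move_arm: Moves the arm, as the interface text tells. Its arguments: {"type":"object","properties":{"increments":{"type":"array"}},"required":["increments"]}

```bash
mkdir -p pics
cat > h.py <<'E'
import numpy as np, cv2
from workcell import bot
from scipy.spatial.transform import Rotation as R
def cam(n):
    p=bot.camera_params(n); K=np.array(p["camera_matrix"]);Rm=cv2.Rodrigues(np.array(p["rvec"],float))[0];t=np.array(p["tvec"],float).ravel()
    return K,Rm,t
def ray(n,uv,z):
    K,Rm,t=cam(n); uv=np.atleast_2d(uv).astype(float)
    d=(np.linalg.inv(K)@np.c_[uv,np.ones(len(uv))].T).T@Rm; c=-Rm.T@t
    return c+d*((z-c[2])/d[:,2])[:,None]
def proj(n,P):
    K,Rm,t=cam(n); q=(np.atleast_2d(P)@Rm.T+t)@K.T; return q[:,:2]/q[:,2:]
def cloud(n,D):
    K,Rm,t=cam(n); v,u=np.mgrid[:480,:640]
    p=np.stack([(u-K[0,2])/K[0,0]*D,(v-K[1,2])/K[1,1]*D,D],-1)
    return (p-t)@Rm
E
python3 - <<'E'
from h import *
for n in("top","scene"):
    im,D=bot.camera(n); cv2.imwrite(f"pics/{n}0.png",im); np.savez(f"{n}0.npz",im=im,D=D)
    K,Rm,t=cam(n); print(n,-Rm.T@t,K[0,0],Rm[2])
o=bot.get_obs();print(o["eef_pos"],R.from_quat(o["tool_rot"]).as_matrix(),o["grip_width"],o["clock"])
E
```

```text
top [ 0.37132754 -0.01560774  1.28143093] 512.5266697942969 [ 0.12286395  0.02587125 -0.99208625]
scene [-0.25024811 -0.66398425  1.24798023] 578.1866894962409 [ 0.48779889  0.42116744 -0.76463732]
[0.21487311 0.45082924 0.23048336] [[ 9.02705866e-01 -8.35105951e-04  4.30257390e-01]
 [-4.30258200e-01 -1.75960955e-03  9.02704151e-01]
 [ 3.23140477e-06 -9.99998103e-01 -1.94772105e-03]] 0.08533425040094243 0.1
```

View pics/top0.png

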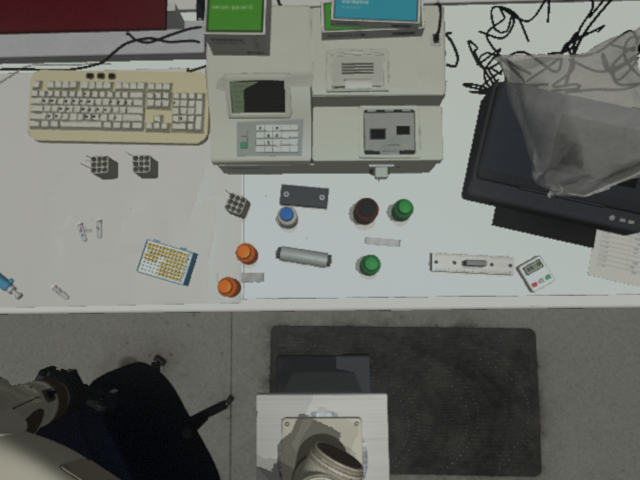

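View pics/scene0.png

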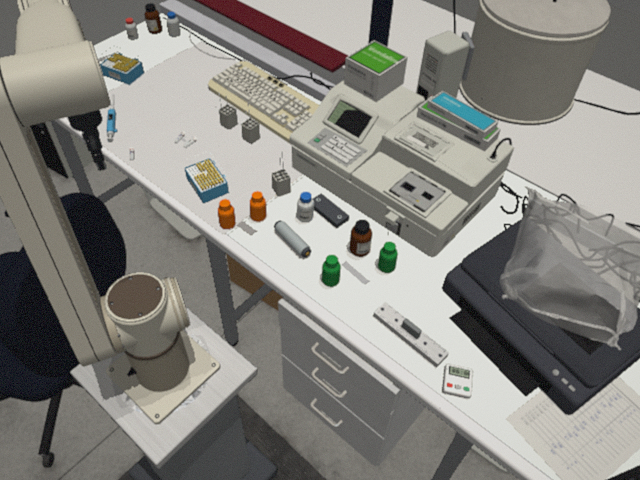

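Top view shows: block (304,196), white bottle with blue cap (287,216), column (303,256), straightedge (472,263), brown bottle (366,211), cuvette block (237,204), tip box (167,260). Look-alikes: green bottles (402,210) and (370,265), orange bottles (246,253) and (228,287). The only white one with a blue cap is at (287,216). I'll confirm that in an enlarged crop while measuring.

Run:
```python
from h import *
im=np.load("top0.npz")["im"];D=np.load("top0.npz")["D"]
P=cloud("top",D)
def rect(name,m,z,roi):
    k=np.zeros(m.shape,np.uint8);x0,x1,y0,y1=roi;k[y0:y1,x0:x1]=m[y0:y1,x0:x1]
    c=max(cv2.findContours(k,cv2.RETR_EXTERNAL,cv2.CHAIN_APPROX_NONE)[0],key=cv2.contourArea)
    w=ray("top",c[:,0,:],z)[:,:2].astype(np.float32)*1000
    r=cv2.minAreaRect(w); b=cv2.boxPoints(r); e=b[1]-b[0] if np.linalg.norm(b[1]-b[0])>np.linalg.norm(b[2]-b[1]) else b[2]-b[1]
    if e[1]<0:e=-e
    print(name,np.round(r[0],1),np.round(r[1],1),"yaxis yaw from +y",round(float(np.arctan2(-e[0],e[1])),3)); return k
h=P[...,2]
hsv=cv2.cvtColor(im,cv2.COLOR_BGR2HSV);V=hsv[...,2];S=hsv[...,1]
print("table z",[np.round(P[v,u],3) for u,v in((340,225),(430,280),(270,280))])
rect("block",(V<110).astype(np.uint8),.02,(270,335,175,212))
rect("edge",((h>.012)&(h<.03)).astype(np.uint8),.02,(420,516,240,285))
rect("rib",((h>.035)&(h<.06)).astype(np.uint8),.05,(420,516,240,285))
rect("column",((h>.012)&(h<.06)).astype(np.uint8),.018,(270,340,235,275))
rect("columncol",(V<215).astype(np.uint8),.018,(270,340,235,275))
rect("cap",((hsv[...,0]>95)&(hsv[...,0]<130)&(S>90)).astype(np.uint8),.086,(270,305,200,235))
rect("brown",(h>.08).astype(np.uint8),.106,(345,384,190,228))
rect("green1",(h>.04).astype(np.uint8),.08,(386,416,195,226))
rect("green2",(h>.04).astype(np.uint8),.08,(355,386,250,280))
rect("or1",(h>.04).astype(np.uint8),.08,(234,260,240,267))
rect("or2",(h>.04).astype(np.uint8),.08,(215,242,274,302))
rect("cuv",((h>.045)&(h<.075)).astype(np.uint8),.062,(222,255,188,220))
c=cv2.resize(im[170:310,200:400],None,fx=4,fy=4,interpolation=cv2.INTER_CUBIC);cv2.imwrite("pics/crop1.png",c)
```

```text
table z [array([ 0.563, -0.054, -0.001]), array([ 0.422, -0.274,  0.   ]), array([0.426, 0.123, 0.002])]
block [633.9  36.4] [118.8  52.7] yaxis yaw from +y -0.097
edge [ 459.6 -373.4] [199.2  44.5] yaxis yaw from +y -0.061
rib [ 459.  -372.4] [52.3 14.3] yaxis yaw from +y -0.012
column [482.3  38.8] [139.3  35.7] yaxis yaw from +y -0.166
columncol [487.5  36.3] [171.8  97.1] yaxis yaw from +y -0.013
cap [580.3  76.2] [28.5 28.9] yaxis yaw from +y 1.566
brown [ 585.5 -112.7] [41.6 45. ] yaxis yaw from +y 0.311
green1 [ 587.  -199.7] [44.8 48.2] yaxis yaw from +y 1.542
green2 [ 456.3 -118.7] [44.5 44.5] yaxis yaw from +y 1.558
or1 [486.8 173.6] [48.1 46.4] yaxis yaw from +y -0.463
or2 [408.6 214.8] [49.6 44.4] yaxis yaw from +y -0.01
cuv [608.7 201.2] [48.  46.1] yaxis yaw from +y -0.376
```

View pics/crop1.png

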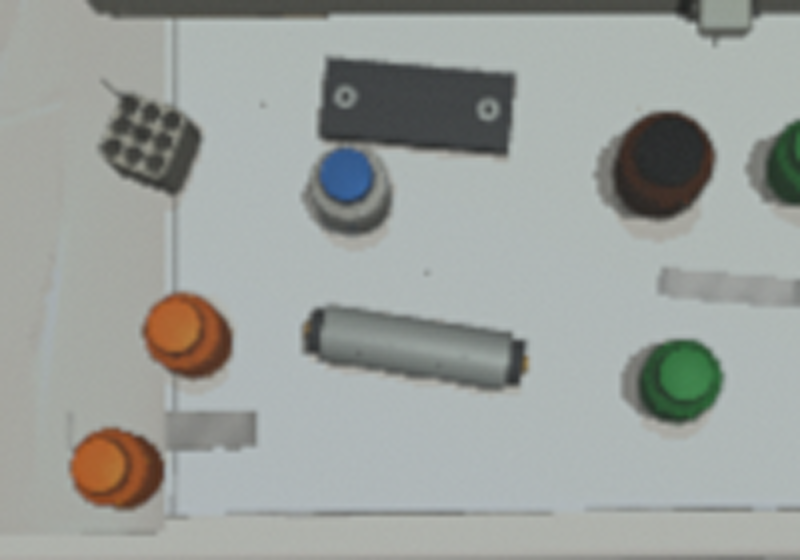

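Crop: the bottle at (347,185) is white with a blue cap, so it is bottle_white. It stands right in front of the block. The green and orange bottles are the look-alikes and stay untouched. Now moving towards it.

Emit:
move_arm(increments=[{"grip": 0, "linear": [0.22, 0, -0.08], "twist": 0}, {"grip": 0, "linear": [0.22, 0, -0.08], "twist": 0}, {"grip": 0, "linear": [0.22, 0, -0.08], "twist": 0}, {"grip": 0, "linear": [0.22, 0, -0.08], "twist": 0}, {"grip": 0, "linear": [0.22, 0, -0.08], "twist": 0}])

```text
clock: 0.6
eef_pos: [0.3799, 0.2836, 0.2277]
tool_rot: [0.692, -0.152, 0.149, -0.689]
ft_force: [0.7, 0.5, 0.0]
grip_width: 0.0855
```

```bash
cat >> h.py <<'E'
def to(x,y,z,az=None):
    "delta to target (m) in tool axes, in move units; twist units to jaw azimuth az"
    o=bot.get_obs();M=R.from_quat(o["tool_rot"]).as_matrix();p=o["eef_pos"]
    a=np.arctan2(M[1,2],M[0,2])
    print("t",round(float(o["clock"]),2),"tcp",np.round(p,4),"az",round(float(a),4),"w",round(float(o["grip_width"]),4),"F",np.round(o["ft_force"],1),"j",np.round(o["joint_pos"],2),"y",np.round(M[:,1],3))
    s="units total %s"%np.round(M.T@(np.array([x,y,z])-p)/.2,4)
    if az is not None:
        d=(a-az+np.pi/2)%np.pi-np.pi/2
        # shift in axes after the turn
        T=M@R.from_rotvec([0,d,0]).as_matrix()
        s+=" | twist units %.4f, then shift %s"%(d/2,np.round(T.T@(np.array([x,y,z])-p)/.2,4))
    print(s)
E
python3 -c "
from h import *
to(.581,.076,.15,1.3)"
```

```text
t 0.6 tcp [0.3799 0.2836 0.2277] az 1.1415 w 0.0855 F [0.7 0.5 0. ] j [ 0.64  0.2  -0.06  1.32 -0.    1.07] y [-0.004 -0.003 -1.   ]
units total [ 1.3471  0.3876 -0.5235] | twist units -0.0793, then shift [ 1.2475  0.3876 -0.7296]
```

Emit:
move_arm(increments=[{"grip": 0, "linear": [0.22, 0.04, -0.09], "twist": 0}, {"grip": 0, "linear": [0.22, 0.04, -0.09], "twist": 0}, {"grip": 0, "linear": [0.22, 0.04, -0.09], "twist": 0}, {"grip": 0, "linear": [0.22, 0.04, -0.09], "twist": 0}, {"grip": 0, "linear": [0.22, 0.04, -0.09], "twist": 0}])

```text
clock: 1.1
eef_pos: [0.5473, 0.1024, 0.1859]
tool_rot: [0.692, -0.152, 0.149, -0.69]
ft_force: [-0.2, 0.6, -0.1]
grip_width: 0.0851
```

```bash
python3 -c "
from h import *
to(.581,.076,.15,1.3)"
```

```text
t 1.1 tcp [0.5473 0.1024 0.1859] az 1.1418 w 0.0851 F [-0.2  0.6 -0.1] j [ 0.19  0.38  0.08  1.27 -0.    0.61] y [-0.004 -0.002 -1.   ]
units total [ 0.2085  0.1793 -0.0495] | twist units -0.0791, then shift [ 0.1981  0.1793 -0.0817]
```

Emit:
move_arm(increments=[{"grip": 0, "linear": [0.11, 0.05, -0.027], "twist": 0}, {"grip": 0, "linear": [0.1, 0.05, -0.025], "twist": 0}, {"grip": 0, "linear": [0, 0.1, 0], "twist": 0}, {"grip": 0, "linear": [0, 0.15, 0], "twist": 0}, {"grip": 0, "linear": [0, 0.05, 0], "twist": 0}])

```text
clock: 1.6
eef_pos: [0.5858, 0.0658, 0.1]
tool_rot: [0.692, -0.156, 0.153, -0.688]
ft_force: [-0.9, -0.3, -0.7]
grip_width: 0.0853
```

```bash
python3 -c "
from h import *
to(.581,.076,.03,1.14)"
```

```text
t 1.6 tcp [0.5858 0.0658 0.1   ] az 1.1295 w 0.0853 F [-0.9 -0.3 -0.7] j [ 0.11  0.5   0.04  1.11 -0.    0.55] y [-0.006 -0.003 -1.   ]
units total [-0.0423  0.35    0.0376] | twist units -0.0053, then shift [-0.0419  0.35    0.0381]
```

Emit:
move_arm(increments=[{"grip": 0, "linear": [-0.042, 0, 0.038], "twist": 0}, {"grip": 0, "linear": [0, 0.1, 0], "twist": 0}, {"grip": 0, "linear": [0, 0.15, 0], "twist": 0}, {"grip": 0, "linear": [0, 0.1, 0], "twist": 0}, {"grip": 0, "linear": [0, 0, 0], "twist": 0}])

```text
clock: 2.1
eef_pos: [0.5808, 0.0809, 0.0315]
tool_rot: [0.691, -0.155, 0.153, -0.689]
ft_force: [-0.9, -0.4, -0.4]
grip_width: 0.0855
```

```bash
python3 -c "
from h import *
to(.581,.076,.03)"
```

```text
t 2.1 tcp [0.5808 0.0809 0.0315] az 1.1325 w 0.0855 F [-0.9 -0.4 -0.4] j [ 0.14  0.57 -0.05  0.96 -0.    0.58] y [-0.004 -0.001 -1.   ]
units total [ 0.0113  0.0076 -0.0216]
```

Emit:
move_arm(increments=[{"grip": 1, "linear": [0.01, 0, -0.02], "twist": 0}, {"grip": 1, "linear": [0, 0, 0], "twist": 0}, {"grip": 1, "linear": [0, 0, 0], "twist": 0}, {"grip": 1, "linear": [0, 0, 0], "twist": 0}, {"grip": 1, "linear": [0, 0, 0], "twist": 0}])

```text
clock: 2.6
eef_pos: [0.5845, 0.0782, 0.0386]
tool_rot: [-0.69, 0.151, -0.155, 0.691]
ft_force: [-0.0, 0.1, -1.2]
grip_width: 0.0453
```

```bash
python3 -c "
from h import *
to(.530,-.280,.16)"
```

```text
t 2.6 tcp [0.5845 0.0782 0.0386] az 1.1343 w 0.0453 F [-0.   0.1 -1.2] j [ 0.13  0.56 -0.05  0.96 -0.    0.57] y [ 0.006 -0.    -1.   ]
units total [ 0.5135 -0.6086 -1.7365]
```

Emit:
move_arm(increments=[{"grip": 1, "linear": [0, -0.05, 0], "twist": 0}, {"grip": 1, "linear": [0, -0.15, 0], "twist": 0}, {"grip": 1, "linear": [0, -0.2, 0], "twist": 0}, {"grip": 1, "linear": [0, -0.2, 0], "twist": 0}, {"grip": 1, "linear": [0, -0.1, 0], "twist": 0}])

```text
clock: 3.1
eef_pos: [0.5802, 0.0775, 0.1812]
tool_rot: [0.691, -0.155, 0.152, -0.69]
ft_force: [1.0, -0.5, -0.9]
grip_width: 0.0452
```

Run:
```python
from h import *
to(.530,-.280,.165)
im,D=bot.camera("scene");o=bot.get_obs();u,v=proj("scene",o["eef_pos"])[0].astype(int);print(u,v)
im=im[max(0,v-150):v+110,max(0,u-150):u+150];cv2.imwrite("pics/lift.png",cv2.resize(im,None,fx=2,fy=2))
```

```text
t 3.1 tcp [0.5802 0.0775 0.1812] az 1.1338 w 0.0452 F [ 1.  -0.5 -0.9] j [ 0.13  0.44  0.16  1.29 -0.    0.57] y [-0.004 -0.001 -1.   ]
units total [ 0.5293  0.0842 -1.7257]
305 168
```

View pics/lift.png

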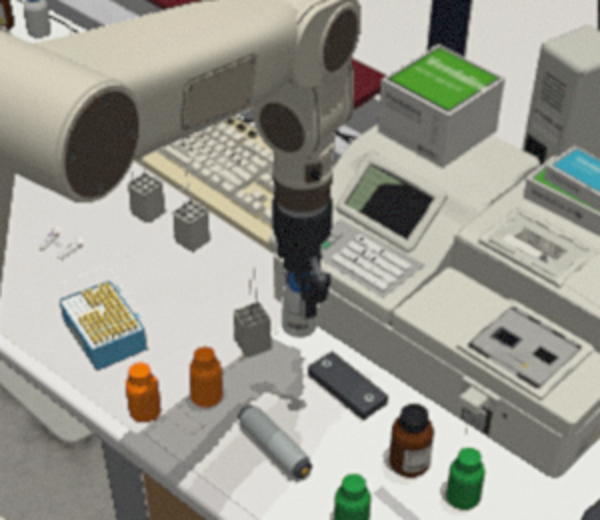

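Picture: the bottle hangs upright between the fingers, near crop (300,310), and nothing else has been disturbed. Carrying it to the free spot on the right.

Emit:
move_arm(increments=[{"grip": 1, "linear": [0.04, 0, -0.12], "twist": 0}, {"grip": 1, "linear": [0.07, 0, -0.22], "twist": 0}, {"grip": 1, "linear": [0.07, 0, -0.22], "twist": 0}, {"grip": 1, "linear": [0.07, 0, -0.22], "twist": 0}, {"grip": 1, "linear": [0.07, 0, -0.22], "twist": 0}])

```text
clock: 3.65
eef_pos: [0.5577, -0.13, 0.1879]
tool_rot: [-0.69, 0.146, -0.152, 0.693]
ft_force: [1.1, 0.3, -0.7]
grip_width: 0.0453
```

Emit:
move_arm(increments=[{"grip": 1, "linear": [0.07, 0, -0.22], "twist": 0}, {"grip": 1, "linear": [0.07, 0, -0.22], "twist": 0}, {"grip": 1, "linear": [0.03, 0, -0.12], "twist": 0}, {"grip": 1, "linear": [0, 0, 0], "twist": 0}, {"grip": 1, "linear": [0, 0, 0], "twist": 0}])

```text
clock: 4.15
eef_pos: [0.5386, -0.257, 0.187]
tool_rot: [-0.689, 0.149, -0.155, 0.692]
ft_force: [-0.2, 0.4, -0.4]
grip_width: 0.0451
```

```bash
python3 -c "
from h import *
to(.530,-.280,.041)"
```

```text
t 4.15 tcp [ 0.5386 -0.257   0.187 ] az 1.1373 w 0.0451 F [-0.2  0.4 -0.4] j [-0.45  0.45  0.19  1.3   0.   -0.01] y [ 0.008  0.001 -1.   ]
units total [ 0.0045  0.7293 -0.1259]
```

Emit:
move_arm(increments=[{"grip": 1, "linear": [0, 0.1, -0.06], "twist": 0}, {"grip": 1, "linear": [0, 0.18, -0.06], "twist": 0}, {"grip": 1, "linear": [0, 0.18, 0], "twist": 0}, {"grip": 1, "linear": [0, 0.15, 0], "twist": 0}, {"grip": 1, "linear": [0, 0.04, 0], "twist": 0}])

```text
clock: 4.65
eef_pos: [0.5337, -0.2735, 0.0568]
tool_rot: [-0.69, 0.144, -0.154, 0.692]
ft_force: [-0.2, 0.4, -0.7]
grip_width: 0.0455
```

```bash
python3 -c "
from h import *
to(.530,-.280,.040)"
```

```text
t 4.65 tcp [ 0.5337 -0.2735  0.0568] az 1.1459 w 0.0455 F [-0.2  0.4 -0.7] j [-0.48  0.55 -0.01  1.    0.01 -0.05] y [ 0.015  0.    -1.   ]
units total [-0.0046  0.0837 -0.0378]
```

Emit:
move_arm(increments=[{"grip": 1, "linear": [0, 0.03, 0], "twist": 0}, {"grip": 1, "linear": [0, 0.025, 0], "twist": 0}, {"grip": 1, "linear": [0, 0.02, 0], "twist": 0}, {"grip": 1, "linear": [0, 0.015, 0], "twist": 0}, {"grip": 1, "linear": [0, 0.01, 0], "twist": 0}])

```text
clock: 5.15
eef_pos: [0.5375, -0.2713, 0.0394]
tool_rot: [-0.691, 0.14, -0.155, 0.693]
ft_force: [0.5, -0.2, -0.3]
grip_width: 0.0456
```

```bash
python3 -c "
from h import *
to(.530,-.280,.040)"
```

```text
t 5.15 tcp [ 0.5375 -0.2713  0.0394] az 1.1509 w 0.0456 F [ 0.5 -0.2 -0.3] j [-0.47  0.57 -0.02  0.96  0.01 -0.05] y [ 0.02  -0.001 -1.   ]
units total [-0.0167 -0.0039 -0.0549]
```

Emit:
move_arm(increments=[{"grip": 1, "linear": [0, 0.01, 0], "twist": 0}, {"grip": 1, "linear": [0, 0.01, 0], "twist": 0}, {"grip": 1, "linear": [0, 0.01, 0], "twist": 0}, {"grip": 1, "linear": [0, 0.01, 0], "twist": 0}, {"grip": 1, "linear": [0, 0.01, 0], "twist": 0}])

```text
clock: 5.65
eef_pos: [0.5395, -0.2724, 0.0362]
tool_rot: [-0.691, 0.138, -0.157, 0.692]
ft_force: [-4.8, 2.9, 10.1]
grip_width: 0.045
```

```bash
python3 -c "
from h import *
to(.530,-.280,.040)"
```

```text
t 5.65 tcp [ 0.5395 -0.2724  0.0362] az 1.1502 w 0.045 F [-4.8  2.9 10.1] j [-0.47  0.57 -0.03  0.94  0.01 -0.05] y [ 0.027 -0.003 -1.   ]
units total [-0.0274 -0.0202 -0.0541]
```

Emit:
move_arm(increments=[{"grip": 0.4, "linear": [0, 0, 0], "twist": 0}, {"grip": 0, "linear": [0, 0, 0], "twist": 0}, {"grip": 0, "linear": [0, 0, 0], "twist": 0}, {"grip": 0, "linear": [0, 0, 0], "twist": 0}, {"grip": 0, "linear": [0, -0.02, 0], "twist": 0}])

```text
clock: 6.15
eef_pos: [0.5396, -0.2729, 0.0407]
tool_rot: [-0.691, 0.138, -0.158, 0.692]
ft_force: [0.2, -0.7, -0.3]
grip_width: 0.0856
```

Emit:
move_arm(increments=[{"grip": 0, "linear": [0, -0.08, 0], "twist": 0}, {"grip": 0, "linear": [0, -0.15, 0], "twist": 0}, {"grip": 0, "linear": [0, -0.2, 0], "twist": 0}, {"grip": 0, "linear": [0, -0.2, 0], "twist": 0}, {"grip": 0, "linear": [0, -0.1, 0], "twist": 0}])

```text
clock: 6.65
eef_pos: [0.5326, -0.2708, 0.1868]
tool_rot: [-0.69, 0.142, -0.154, 0.693]
ft_force: [-0.6, -0.1, 0.5]
grip_width: 0.0852
```

```bash
python3 -c "
from h import *
to(.460,-.373,.15,-.061)"
```

```text
t 6.65 tcp [ 0.5326 -0.2708  0.1868] az 1.1495 w 0.0852 F [-0.6 -0.1  0.5] j [-0.48  0.44  0.18  1.29  0.01 -0.05] y [ 0.017  0.001 -1.   ]
units total [-0.1249  0.1771 -0.616 ] | twist units 0.6053, then shift [ 0.5324  0.1771 -0.3341]
```

Emit:
move_arm(increments=[{"grip": 0, "linear": [0, 0, -0.1], "twist": 0.075}, {"grip": 0, "linear": [0, 0, -0.1], "twist": 0.075}, {"grip": 0, "linear": [0, 0, -0.1], "twist": 0.075}, {"grip": 0, "linear": [0, 0, -0.1], "twist": 0.075}, {"grip": 0, "linear": [0, 0, 0], "twist": 0.075}])

```text
clock: 7.15
eef_pos: [0.4869, -0.3366, 0.1933]
tool_rot: [-0.583, 0.384, -0.403, 0.591]
ft_force: [0.2, 0.3, -0.0]
grip_width: 0.0854
```

Run:
```python
from h import *
im,D=bot.camera("top");cv2.imwrite("pics/t2.png",im)
P=cloud("top",D);h=P[...,2]
cv2.imwrite("pics/t2c.png",cv2.resize(im[180:300,380:560],None,fx=4,fy=4))
to(.460,-.373,.15,-.061)
```

```text
t 7.2 tcp [ 0.4877 -0.3362  0.1933] az 0.3877 w 0.0853 F [ 0.1 -0.3  0.1] j [-0.61  0.42  0.16  1.28  0.01  0.57] y [ 0.029 -0.005 -1.   ]
units total [ 0.115   0.2134 -0.203 ] | twist units 0.2243, then shift [ 0.1917  0.2134 -0.133 ]
```

View pics/t2c.png

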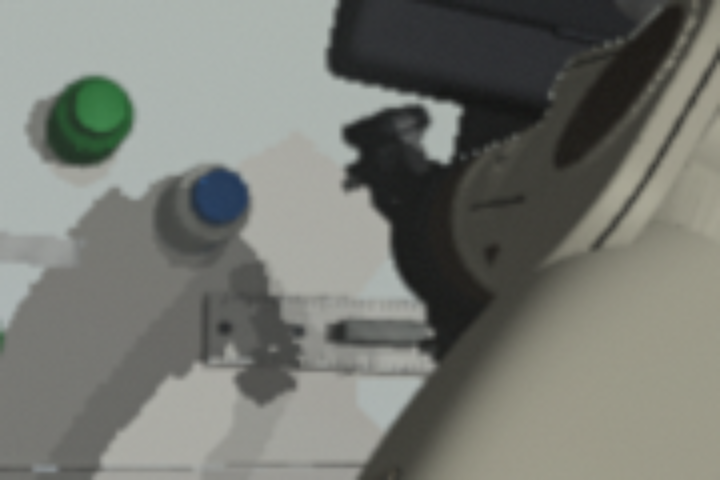

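Picture: the white bottle stands upright at crop (215,205). The bar with its rib, at crop (380,332), is clear of it.

Emit:
move_arm(increments=[{"grip": 0, "linear": [0, 0, 0], "twist": 0.075}, {"grip": 0, "linear": [0, 0, 0], "twist": 0.075}, {"grip": 0, "linear": [0.05, 0.05, -0.03], "twist": 0.075}, {"grip": 0, "linear": [0.1, 0.08, -0.07], "twist": 0}, {"grip": 0, "linear": [0.04, 0.08, -0.03], "twist": 0}])

```text
clock: 7.7
eef_pos: [0.4654, -0.3744, 0.1533]
tool_rot: [0.481, -0.501, 0.522, -0.495]
ft_force: [-0.2, 0.7, -0.3]
grip_width: 0.0855
```

```bash
python3 -c "
from h import *
to(.460,-.373,.026,-.05)"
```

```text
t 7.7 tcp [ 0.4654 -0.3744  0.1533] az -0.046 w 0.0855 F [-0.2  0.7 -0.3] j [-0.69  0.45  0.1   1.19  0.02  0.93] y [ 0.035 -0.008 -0.999]
units total [-0.0101  0.6351 -0.0496] | twist units 0.0020, then shift [-0.0099  0.6351 -0.0496]
```

Emit:
move_arm(increments=[{"grip": 0, "linear": [-0.005, 0.1, -0.025], "twist": 0}, {"grip": 0, "linear": [-0.005, 0.15, -0.025], "twist": 0}, {"grip": 0, "linear": [0, 0.15, 0], "twist": 0}, {"grip": 0, "linear": [0, 0.1, 0], "twist": 0}, {"grip": 0, "linear": [0, 0.03, 0], "twist": 0}])

```text
clock: 8.2
eef_pos: [0.4589, -0.3735, 0.0431]
tool_rot: [0.485, -0.497, 0.519, -0.498]
ft_force: [0.3, 0.4, 0.4]
grip_width: 0.0855
```

```bash
python3 -c "
from h import *
to(.460,-.373,.026,-.05)"
```

```text
t 8.2 tcp [ 0.4589 -0.3735  0.0431] az -0.0332 w 0.0855 F [0.3 0.4 0.4] j [-0.69  0.54 -0.07  0.93  0.02  0.91] y [ 0.035 -0.009 -0.999]
units total [-0.0031  0.0855  0.0024] | twist units 0.0084, then shift [-0.0032  0.0855  0.0024]
```

Emit:
move_arm(increments=[{"grip": 0, "linear": [-0.003, 0.04, 0], "twist": 0.004}, {"grip": 0, "linear": [0, 0.03, 0], "twist": 0.004}, {"grip": 0, "linear": [0, 0.01, 0], "twist": 0}, {"grip": 0, "linear": [0, 0, 0], "twist": 0}, {"grip": 0, "linear": [0, 0, 0], "twist": 0}])

```text
clock: 8.7
eef_pos: [0.4616, -0.3736, 0.0282]
tool_rot: [0.481, -0.499, 0.523, -0.495]
ft_force: [0.8, -0.2, -0.6]
grip_width: 0.0853
```

Emit:
move_arm(increments=[{"grip": 1, "linear": [0, 0, 0], "twist": 0}, {"grip": 1, "linear": [0, 0, 0], "twist": 0}, {"grip": 1, "linear": [0, 0, 0], "twist": 0}, {"grip": 1, "linear": [0, 0, 0], "twist": 0}, {"grip": 1, "linear": [0, 0, 0], "twist": 0}])

```text
clock: 9.2
eef_pos: [0.4624, -0.3747, 0.0306]
tool_rot: [0.481, -0.498, 0.525, -0.495]
ft_force: [-0.9, 4.2, 15.9]
grip_width: 0.0127
```

```bash
python3 -c "
from h import *
to(.460,-.373,.18,-.05)"
```

```text
t 9.2 tcp [ 0.4624 -0.3747  0.0306] az -0.0461 w 0.0127 F [-0.9  4.2 15.9] j [-0.69  0.55 -0.08  0.9   0.02  0.93] y [ 0.04  -0.013 -0.999]
units total [ 0.0008 -0.7471  0.0183] | twist units 0.0019, then shift [ 7.000e-04 -7.471e-01  1.830e-02]
```

Emit:
move_arm(increments=[{"grip": 1, "linear": [0, -0.05, 0], "twist": 0}, {"grip": 1, "linear": [0, -0.15, 0], "twist": 0}, {"grip": 1, "linear": [0, -0.2, 0], "twist": 0}, {"grip": 1, "linear": [0, -0.2, 0], "twist": 0}, {"grip": 1, "linear": [0, -0.12, 0], "twist": 0}])

```text
clock: 9.7
eef_pos: [0.4504, -0.3677, 0.17]
tool_rot: [0.482, -0.507, 0.516, -0.494]
ft_force: [0.9, -1.5, -4.4]
grip_width: 0.0129
```

Run:
```python
from h import *
im=np.load("top0.npz")["im"];D=np.load("top0.npz")["D"];h=cloud("top",D)[...,2]
V=cv2.cvtColor(im,cv2.COLOR_BGR2HSV)[...,2]
m=((V<110)&(h>.015)).astype(np.uint8);k=np.zeros_like(m);k[175:212,270:335]=m[175:212,270:335]
c=max(cv2.findContours(k,0,1)[0],key=cv2.contourArea)
w=ray("top",c[:,0],.02)[:,:2].astype(np.float32);print(cv2.minAreaRect(w),len(c))
to(.580,.042,.18,-.097)
```

```text
((0.6343287825584412, 0.03660568594932556), (0.1181359738111496, 0.0507507249712944), 83.78616333007812) 133
t 9.7 tcp [ 0.4504 -0.3677  0.17  ] az -0.0464 w 0.0129 F [ 0.9 -1.5 -4.4] j [-0.69  0.42  0.1   1.23  0.02  0.92] y [ 0.022  0.002 -1.   ]
units total [-2.0765 -0.0313  0.5534] | twist units 0.0253, then shift [-2.1018 -0.0313  0.4476]
```

Emit:
move_arm(increments=[{"grip": 1, "linear": [-0.12, -0.02, 0.03], "twist": 0.01}, {"grip": 1, "linear": [-0.2, -0.01, 0.05], "twist": 0.01}, {"grip": 1, "linear": [-0.22, 0, 0.05], "twist": 0.01}, {"grip": 1, "linear": [-0.22, 0, 0.05], "twist": 0}, {"grip": 1, "linear": [-0.22, 0, 0.05], "twist": 0}])

```text
clock: 10.2
eef_pos: [0.5138, -0.1783, 0.1815]
tool_rot: [0.463, -0.523, 0.536, -0.474]
ft_force: [0.5, -0.3, -4.8]
grip_width: 0.0127
```

Emit:
move_arm(increments=[{"grip": 1, "linear": [-0.22, 0, 0.05], "twist": 0}, {"grip": 1, "linear": [-0.22, 0, 0.05], "twist": 0}, {"grip": 1, "linear": [-0.22, 0, 0.05], "twist": 0}, {"grip": 1, "linear": [-0.18, 0, 0.03], "twist": 0}, {"grip": 1, "linear": [-0.08, 0, 0], "twist": 0}])

```text
clock: 10.7
eef_pos: [0.5706, 0.0119, 0.1797]
tool_rot: [0.465, -0.524, 0.533, -0.474]
ft_force: [-0.1, 0.5, -5.5]
grip_width: 0.0129
```

```bash
python3 -c "
from h import *
to(.579,.0405,.15,-.103)"
```

```text
t 10.7 tcp [0.5706 0.0119 0.1797] az -0.1181 w 0.0129 F [-0.1  0.5 -5.5] j [ 0.02  0.39  0.08  1.24 -0.    1.71] y [ 0.017 -0.001 -1.   ]
units total [-0.1467  0.1491  0.0224] | twist units -0.0075, then shift [-0.1464  0.1491  0.0246]
```

Emit:
move_arm(increments=[{"grip": 1, "linear": [-0.08, 0, 0.012], "twist": -0.0075}, {"grip": 1, "linear": [-0.06, 0, 0.01], "twist": 0}, {"grip": 1, "linear": [0, 0.1, 0], "twist": 0}, {"grip": 1, "linear": [0, 0.15, 0], "twist": 0}, {"grip": 1, "linear": [0, 0.1, 0], "twist": 0}])

```text
clock: 11.2
eef_pos: [0.5798, 0.0451, 0.1093]
tool_rot: [0.47, -0.519, 0.528, -0.48]
ft_force: [0.1, -0.0, -4.8]
grip_width: 0.0124
```

```bash
python3 -c "
from h import *
to(.579,.0405,.035,-.103)
im,D=bot.camera('scene');cv2.imwrite('pics/b.png',cv2.resize(im[150:330,190:430],None,fx=3,fy=3,interpolation=cv2.INTER_CUBIC))"
```

```text
t 11.2 tcp [0.5798 0.0451 0.1093] az -0.0969 w 0.0124 F [ 0.1 -0.  -4.8] j [ 0.08  0.46 -0.    1.09 -0.    1.75] y [ 0.018  0.    -1.   ]
units total [ 0.024   0.3715 -0.0084] | twist units 0.0031, then shift [ 0.0241  0.3715 -0.0083]
```

View pics/b.png

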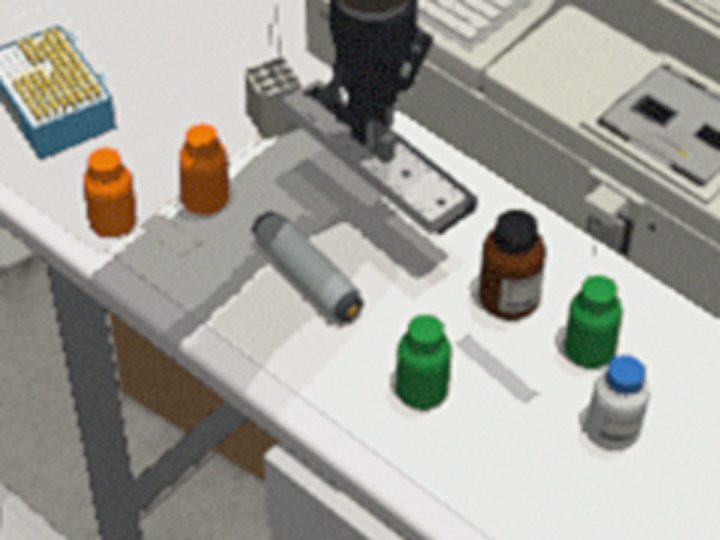

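Picture: the bar is held level above its place. Its ends, at crop (290,100) and (460,215), are clear of the cuvette block (270,90) and the brown bottle (512,265). The white bottle stands at (617,400). Lowering.

Emit:
move_arm(increments=[{"grip": 1, "linear": [0.024, 0.03, -0.008], "twist": 0.003}, {"grip": 1, "linear": [0, 0.09, 0], "twist": 0}, {"grip": 1, "linear": [0, 0.09, 0], "twist": 0}, {"grip": 1, "linear": [0, 0.06, 0], "twist": 0}, {"grip": 1, "linear": [0, 0.03, 0], "twist": 0}])

```text
clock: 11.75
eef_pos: [0.577, 0.0373, 0.046]
tool_rot: [0.469, -0.523, 0.53, -0.476]
ft_force: [0.0, 0.3, -5.7]
grip_width: 0.0128
```

```bash
python3 -c "
from h import *
to(.579,.0405,.031,-.103)"
```

```text
t 11.75 tcp [0.577  0.0373 0.046 ] az -0.108 w 0.0128 F [ 0.   0.3 -5.7] j [ 0.07  0.52 -0.08  0.95 -0.    1.74] y [ 0.014 -0.001 -1.   ]
units total [-0.0168  0.0751  0.0072] | twist units -0.0025, then shift [-0.0167  0.0751  0.0073]
```

Emit:
move_arm(increments=[{"grip": 1, "linear": [-0.015, 0.02, 0], "twist": -0.0025}, {"grip": 1, "linear": [0, 0.02, 0], "twist": 0}, {"grip": 1, "linear": [0, 0.02, 0], "twist": 0}, {"grip": 1, "linear": [0, 0.012, 0], "twist": 0}, {"grip": 1, "linear": [0, 0.008, 0], "twist": 0}])

```text
clock: 12.25
eef_pos: [0.5793, 0.0404, 0.031]
tool_rot: [0.469, -0.521, 0.53, -0.478]
ft_force: [-0.8, 1.4, -1.9]
grip_width: 0.0128
```

```bash
python3 -c "
from h import *
to(.587,.0405,.030,-.103)"
```

```text
t 12.25 tcp [0.5793 0.0404 0.031 ] az -0.1033 w 0.0128 F [-0.8  1.4 -1.9] j [ 0.07  0.54 -0.1   0.91 -0.    1.74] y [ 0.018 -0.001 -1.   ]
units total [-0.0046  0.0059  0.0381] | twist units -0.0002, then shift [-0.0045  0.0059  0.0381]
```

Emit:
move_arm(increments=[{"grip": 1, "linear": [0, 0, 0.012], "twist": 0}, {"grip": 1, "linear": [0, 0, 0.012], "twist": 0}, {"grip": 1, "linear": [0, 0, 0.012], "twist": 0}, {"grip": 1, "linear": [0, 0, 0.01], "twist": 0}, {"grip": 1, "linear": [0, 0, 0.01], "twist": 0}])

```text
clock: 12.75
eef_pos: [0.5906, 0.0392, 0.0319]
tool_rot: [0.469, -0.521, 0.529, -0.478]
ft_force: [-6.3, 0.7, -1.4]
grip_width: 0.0126
```

```bash
python3 -c "
from h import *
to(.587,.0405,.030,-.103)"
```

```text
t 12.75 tcp [0.5906 0.0392 0.0319] az -0.103 w 0.0126 F [-6.3  0.7 -1.4] j [ 0.07  0.56 -0.06  0.93 -0.    1.74] y [ 0.017 -0.001 -1.   ]
units total [-0.0045  0.0091 -0.0186] | twist units -0.0000, then shift [-0.0045  0.0091 -0.0186]
```

Emit:
move_arm(increments=[{"grip": 1, "linear": [0, 0, 0.015], "twist": 0}, {"grip": 1, "linear": [0, 0, 0.02], "twist": 0}, {"grip": 1, "linear": [0, 0, 0.02], "twist": 0}, {"grip": 1, "linear": [0, 0, 0.02], "twist": 0}, {"grip": 1, "linear": [0, 0, 0.02], "twist": 0}])

```text
clock: 13.25
eef_pos: [0.591, 0.0394, 0.0314]
tool_rot: [-0.479, 0.53, -0.519, 0.47]
ft_force: [-10.9, 1.4, 5.9]
grip_width: 0.0126
```

```bash
python3 -c "
from h import *
to(.587,.0405,.030,-.103);print(bot.get_obs()['ft_torque'])"
```

```text
t 13.25 tcp [0.591  0.0394 0.0314] az -0.0996 w 0.0126 F [-10.9   1.4   5.9] j [ 0.06  0.59 -0.01  0.99  0.    1.74] y [-0.021  0.002 -1.   ]
units total [-0.0034  0.0075 -0.0205] | twist units 0.0017, then shift [-0.0033  0.0075 -0.0205]
[-0.00545581  2.18704582 -0.04760945]
```

Emit:
move_arm(increments=[{"grip": 1, "linear": [0, 0, 0], "twist": 0}, {"grip": 0.6, "linear": [0, 0, 0], "twist": 0}, {"grip": 0.5, "linear": [0, 0, 0], "twist": 0}, {"grip": 0.5, "linear": [0, 0, 0], "twist": 0}, {"grip": 0.5, "linear": [0, 0, 0], "twist": 0}])

```text
clock: 13.75
eef_pos: [0.5954, 0.0395, 0.0346]
tool_rot: [-0.477, 0.528, -0.521, 0.472]
ft_force: [1.1, 0.2, 0.7]
grip_width: 0.0423
```

Emit:
move_arm(increments=[{"grip": 0.5, "linear": [0, -0.03, 0], "twist": 0}, {"grip": 0.5, "linear": [0, -0.1, 0], "twist": 0}, {"grip": 0.5, "linear": [0, -0.2, 0], "twist": 0}, {"grip": 0.5, "linear": [0, -0.2, 0], "twist": 0}, {"grip": 0.5, "linear": [0, -0.15, 0], "twist": 0}])

```text
clock: 14.25
eef_pos: [0.594, 0.0387, 0.1709]
tool_rot: [-0.48, 0.53, -0.519, 0.469]
ft_force: [0.8, -0.3, -0.6]
grip_width: 0.043
```

Run:
```python
from h import *
to(.43,.04,.15,1.45)
im,D=bot.camera("scene");h=cloud("scene",D)[...,2]
cv2.imwrite('pics/c.png',cv2.resize(im[150:330,190:430],None,fx=3,fy=3,interpolation=cv2.INTER_CUBIC))
```

```text
t 14.25 tcp [0.594  0.0387 0.1709] az -0.1 w 0.043 F [ 0.8 -0.3 -0.6] j [0.06 0.48 0.19 1.31 0.   1.73] y [-0.022  0.002 -1.   ]
units total [ 0.0754  0.1226 -0.814 ] | twist units -0.7750, then shift [-0.8122  0.1226 -0.0922]
```

View pics/c.png

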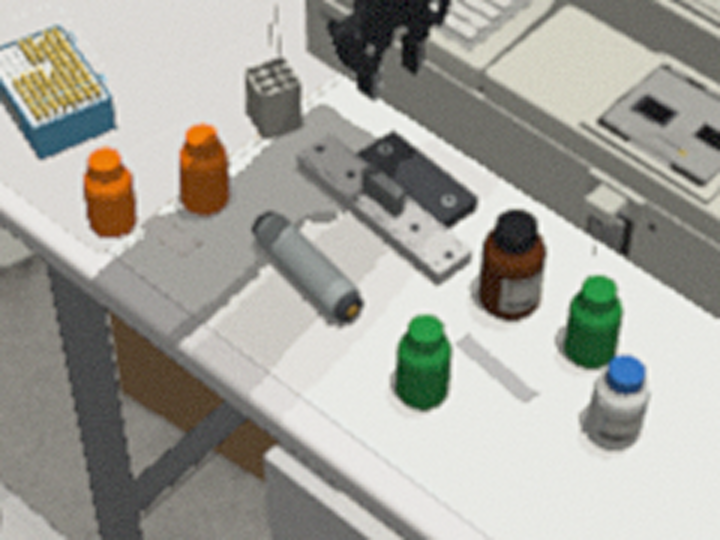

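Picture: the bar lies flat and flush along the block's face, between cuvette block and brown bottle, roughly centred and released. Next I turn the jaws along the block and go behind the column.

Emit:
move_arm(increments=[{"grip": 0.3, "linear": [0.015, 0, -0.16], "twist": -0.075}, {"grip": 0.3, "linear": [-0.01, 0, -0.16], "twist": -0.075}, {"grip": 0.3, "linear": [-0.03, 0, -0.16], "twist": -0.075}, {"grip": 0.3, "linear": [-0.055, 0, -0.15], "twist": -0.075}, {"grip": 0.3, "linear": [-0.08, 0, -0.14], "twist": -0.075}])

```text
clock: 14.8
eef_pos: [0.4385, 0.0391, 0.1822]
tool_rot: [-0.633, 0.312, -0.313, 0.636]
ft_force: [-0.0, 0.5, 0.7]
grip_width: 0.0597
```

Emit:
move_arm(increments=[{"grip": 0.3, "linear": [0, 0, 0], "twist": -0.075}, {"grip": 0.3, "linear": [0, 0, 0], "twist": -0.075}, {"grip": 0.3, "linear": [0, 0, 0], "twist": -0.075}, {"grip": 0.3, "linear": [0, 0, 0], "twist": -0.075}, {"grip": 0.3, "linear": [0, 0, 0], "twist": -0.075}])

```text
clock: 15.3
eef_pos: [0.433, 0.039, 0.1848]
tool_rot: [-0.703, 0.057, -0.06, 0.706]
ft_force: [-0.3, -0.2, -0.0]
grip_width: 0.06
```

```bash
python3 -c "
from h import *
to(.427,.044,.10,1.471)"
```

```text
t 15.3 tcp [0.433  0.039  0.1848] az 1.4055 w 0.06 F [-0.3 -0.2 -0. ] j [ 0.09  0.14 -0.25  1.18  0.    0.25] y [ 0.005  0.004 -1.   ]
units total [-0.0356  0.4238  0.0179] | twist units -0.0327, then shift [-0.0344  0.4238  0.0201]
```

Emit:
move_arm(increments=[{"grip": 0.3, "linear": [-0.034, 0.1, 0.02], "twist": -0.025}, {"grip": 0.3, "linear": [0, 0.2, 0], "twist": 0}, {"grip": 0.3, "linear": [0, 0.2, 0], "twist": 0}, {"grip": 0.3, "linear": [0, 0.15, 0], "twist": 0}, {"grip": 0.3, "linear": [0, 0.05, 0], "twist": 0}])

```text
clock: 15.8
eef_pos: [0.4342, 0.0454, 0.0464]
tool_rot: [-0.704, 0.031, -0.047, 0.708]
ft_force: [-0.2, 0.2, -0.4]
grip_width: 0.06
```

```bash
python3 -c "
from h import *
to(.43,.044,.017,1.471)"
```

```text
t 15.8 tcp [0.4342 0.0454 0.0464] az 1.4603 w 0.06 F [-0.2  0.2 -0.4] j [ 0.1   0.28 -0.47  0.79  0.    0.21] y [ 0.022  0.006 -1.   ]
units total [-0.0231  0.1465 -0.0102] | twist units -0.0054, then shift [-0.0232  0.1465 -0.01  ]
```

Emit:
move_arm(increments=[{"grip": 0.3, "linear": [-0.01, 0.04, -0.007], "twist": -0.005}, {"grip": 0.3, "linear": [-0.005, 0.04, 0], "twist": 0}, {"grip": 0.3, "linear": [0, 0.035, 0], "twist": 0}, {"grip": 0.3, "linear": [0, 0.02, 0], "twist": 0}, {"grip": 0.3, "linear": [0, 0.005, 0], "twist": 0}])

```text
clock: 16.3
eef_pos: [0.4324, 0.0444, 0.0172]
tool_rot: [-0.704, 0.027, -0.044, 0.709]
ft_force: [-0.1, -0.5, 0.3]
grip_width: 0.06
```

Run:
```python
from h import *
to(.5137,.0345,.017,1.471)
im,D=bot.camera("top");h=cloud("top",D)[...,2]
cv2.imwrite('pics/d.png',cv2.resize(im[170:310,200:400],None,fx=4,fy=4,interpolation=cv2.INTER_CUBIC))
im,D=bot.camera("scene");cv2.imwrite('pics/e.png',cv2.resize(im[150:330,190:430],None,fx=3,fy=3,interpolation=cv2.INTER_CUBIC))
```

```text
t 16.3 tcp [0.4324 0.0444 0.0172] az 1.4711 w 0.06 F [-0.1 -0.5  0.3] j [ 0.1   0.33 -0.51  0.71  0.    0.2 ] y [ 0.024  0.006 -1.   ]
units total [ 0.4092  0.0104 -0.0088] | twist units 0.0000, then shift [ 0.4092  0.0104 -0.0087]
```

View pics/e.png

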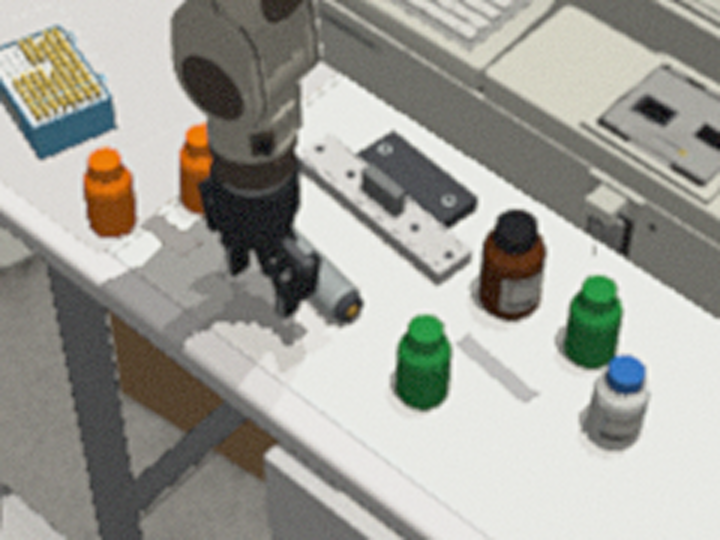

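Picture: the fingers stand behind the column, spread along it, with nothing else near. Pushing gently.

Emit:
move_arm(increments=[{"grip": 0.3, "linear": [0.03, 0.004, 0], "twist": 0}, {"grip": 0.3, "linear": [0.03, 0.004, 0], "twist": 0}, {"grip": 0.3, "linear": [0.02, 0, 0], "twist": 0}, {"grip": 0.3, "linear": [0.015, 0, 0], "twist": 0}, {"grip": 0.3, "linear": [0.015, 0, 0], "twist": 0}])

```text
clock: 16.9
eef_pos: [0.4573, 0.0421, 0.0178]
tool_rot: [-0.704, 0.026, -0.045, 0.709]
ft_force: [-6.4, 0.4, 9.5]
grip_width: 0.0598
```

Emit:
move_arm(increments=[{"grip": 0.3, "linear": [0.015, 0, 0], "twist": 0}, {"grip": 0.3, "linear": [0.015, 0, 0], "twist": 0}, {"grip": 0.3, "linear": [0.015, 0, 0], "twist": 0}, {"grip": 0.3, "linear": [0.015, 0, 0], "twist": 0}, {"grip": 0.3, "linear": [0.015, 0, 0], "twist": 0}])

```text
clock: 17.4
eef_pos: [0.4611, 0.0414, 0.0202]
tool_rot: [-0.703, 0.035, -0.037, 0.709]
ft_force: [-7.1, 1.0, 12.1]
grip_width: 0.06
```

```bash
cat >> h.py <<'E'
def col():
    im,D=bot.camera("top");h=cloud("top",D)[...,2];V=cv2.cvtColor(im,cv2.COLOR_BGR2HSV)[...,2]
    cv2.imwrite('pics/last.png',cv2.resize(im[170:310,200:400],None,fx=4,fy=4,interpolation=cv2.INTER_CUBIC));return im,D,h
E
python3 -c "
from h import *
to(.52,.035,.017,1.471);col()"
```

```text
t 17.4 tcp [0.4611 0.0414 0.0202] az 1.4691 w 0.06 F [-7.1  1.  12.1] j [ 0.08  0.38 -0.42  0.77  0.01  0.19] y [ 0.004  0.008 -1.   ]
units total [ 0.2963  0.0173 -0.002 ] | twist units -0.0009, then shift [ 0.2963  0.0173 -0.0025]
```

View pics/last.png

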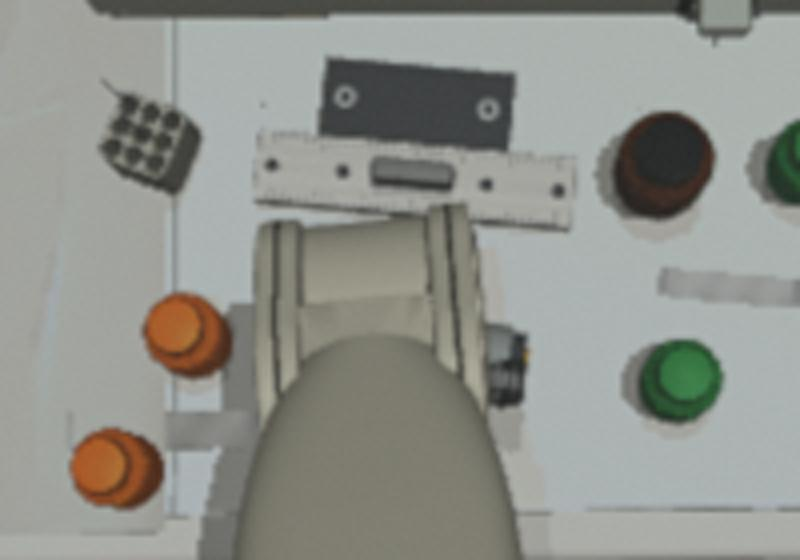

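Picture: the bar is flush and centred on the block, and the column's right end shows at (510,370). The force of 12 N upward with 7 N of drag means the fingertips are scraping the bench, so I back off and raise a little.

Emit:
move_arm(increments=[{"grip": 0.3, "linear": [-0.02, -0.01, 0], "twist": 0}, {"grip": 0.3, "linear": [0, -0.02, 0], "twist": 0}, {"grip": 0.3, "linear": [0, -0.005, 0], "twist": 0}, {"grip": 0.3, "linear": [0.01, 0, 0], "twist": 0}, {"grip": 0.3, "linear": [0.015, 0, 0], "twist": 0}])

```text
clock: 17.95
eef_pos: [0.4632, 0.0412, 0.0283]
tool_rot: [-0.703, 0.034, -0.038, 0.709]
ft_force: [-0.8, -0.5, 0.1]
grip_width: 0.0601
```

```bash
python3 -c "
from h import *
to(.52,.035,.026,1.471)"
```

```text
t 17.95 tcp [0.4632 0.0412 0.0283] az 1.4693 w 0.0601 F [-0.8 -0.5  0.1] j [ 0.08  0.37 -0.41  0.79  0.01  0.19] y [ 0.006  0.008 -1.   ]
units total [ 0.2858  0.0131 -0.002 ] | twist units -0.0009, then shift [ 0.2858  0.0131 -0.0025]
```

Emit:
move_arm(increments=[{"grip": 0.3, "linear": [0.018, 0, 0], "twist": 0}, {"grip": 0.3, "linear": [0.018, 0, 0], "twist": 0}, {"grip": 0.3, "linear": [0.018, 0, 0], "twist": 0}, {"grip": 0.3, "linear": [0.018, 0, 0], "twist": 0}, {"grip": 0.3, "linear": [0.018, 0, 0], "twist": 0}])

```text
clock: 18.45
eef_pos: [0.4849, 0.038, 0.0308]
tool_rot: [-0.704, 0.033, -0.04, 0.708]
ft_force: [-0.8, -1.2, 2.9]
grip_width: 0.0595
```

Emit:
move_arm(increments=[{"grip": 0.3, "linear": [0.018, 0, 0], "twist": 0}, {"grip": 0.3, "linear": [0.018, 0, 0], "twist": 0}, {"grip": 0.3, "linear": [0.018, 0, 0], "twist": 0}, {"grip": 0.3, "linear": [0.015, 0, 0], "twist": 0}, {"grip": 0.3, "linear": [0.012, 0, 0], "twist": 0}])

```text
clock: 18.95
eef_pos: [0.5035, 0.0351, 0.031]
tool_rot: [-0.705, 0.033, -0.04, 0.707]
ft_force: [-0.2, -0.9, 3.0]
grip_width: 0.0596
```

```bash
python3 -c "
from h import *
to(.52,.035,.026,1.471);col()"
```

```text
t 18.95 tcp [0.5035 0.0351 0.031 ] az 1.4673 w 0.0596 F [-0.2 -0.9  3. ] j [ 0.07  0.42 -0.3   0.83  0.    0.17] y [ 0.011  0.003 -1.   ]
units total [0.0818 0.026  0.0078] | twist units -0.0019, then shift [0.0818 0.026  0.0075]
```

View pics/last.png

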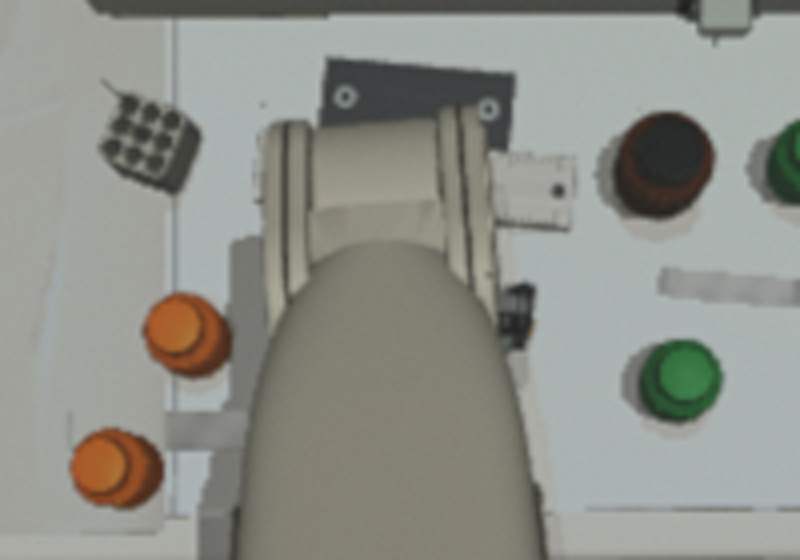

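Picture: the column's right end has advanced to (517,318), still short of the bar's near edge at about (530,225). Continuing slowly.

Emit:
move_arm(increments=[{"grip": 0.3, "linear": [0.015, 0.005, 0], "twist": 0}, {"grip": 0.3, "linear": [0.015, 0.005, 0], "twist": 0}, {"grip": 0.3, "linear": [0.012, 0.005, 0], "twist": 0}, {"grip": 0.3, "linear": [0.012, 0, 0], "twist": 0}, {"grip": 0.3, "linear": [0.01, 0, 0], "twist": 0}])

```text
clock: 19.5
eef_pos: [0.5201, 0.033, 0.0312]
tool_rot: [-0.705, 0.03, -0.043, 0.707]
ft_force: [-0.2, -1.2, 0.2]
grip_width: 0.0591
```

```bash
python3 -c "
from h import *
to(.52,.033,.026,1.471)"
```

```text
t 19.5 tcp [0.5201 0.033  0.0312] az 1.4669 w 0.0591 F [-0.2 -1.2  0.2] j [ 0.06  0.45 -0.27  0.84  0.    0.17] y [ 0.018  0.001 -1.   ]
units total [-0.0012  0.0258 -0.0003] | twist units -0.0021, then shift [-0.0012  0.0258 -0.0003]
```

Emit:
move_arm(increments=[{"grip": 0.3, "linear": [0.008, 0, 0], "twist": 0}, {"grip": 0.3, "linear": [0.008, 0, 0], "twist": 0}, {"grip": 0.3, "linear": [0.008, 0, 0], "twist": 0}, {"grip": 0.3, "linear": [0.008, 0, 0], "twist": 0}, {"grip": 0.3, "linear": [0.008, 0, 0], "twist": 0}])

```text
clock: 20.0
eef_pos: [0.5282, 0.0319, 0.0309]
tool_rot: [-0.706, 0.031, -0.043, 0.707]
ft_force: [0.0, -1.2, 1.7]
grip_width: 0.0596
```

```bash
python3 -c "
from h import *
to(.52,.033,.026,1.471)"
```

```text
t 20.0 tcp [0.5282 0.0319 0.0309] az 1.467 w 0.0596 F [ 0.  -1.2  1.7] j [ 0.06  0.46 -0.24  0.85 -0.    0.16] y [ 0.017  0.001 -1.   ]
units total [-0.0416  0.0238  0.0012] | twist units -0.0020, then shift [-0.0416  0.0238  0.0013]
```

Emit:
move_arm(increments=[{"grip": 0.3, "linear": [0.008, 0, 0], "twist": 0}, {"grip": 0.3, "linear": [0.008, 0, 0], "twist": 0}, {"grip": 0.3, "linear": [0.008, 0, 0], "twist": 0}, {"grip": 0.3, "linear": [0.006, 0, 0], "twist": 0}, {"grip": 0.3, "linear": [0.006, 0, 0], "twist": 0}])

```text
clock: 20.5
eef_pos: [0.5356, 0.0314, 0.0305]
tool_rot: [-0.705, 0.031, -0.042, 0.707]
ft_force: [-0.4, -0.7, 0.8]
grip_width: 0.06
```

Run:
```python
from h import *
to(.52,.033,.026,1.471)
im,D=bot.camera("scene");cv2.imwrite('pics/f.png',cv2.resize(im[170:300,230:400],None,fx=4,fy=4,interpolation=cv2.INTER_CUBIC))
```

```text
t 20.5 tcp [0.5356 0.0314 0.0305] az 1.4671 w 0.06 F [-0.4 -0.7  0.8] j [ 0.06  0.47 -0.22  0.86  0.    0.16] y [ 0.015  0.001 -1.   ]
units total [-0.0785  0.0211 -0.0002] | twist units -0.0020, then shift [-0.0785  0.0211  0.0001]
```

View pics/f.png

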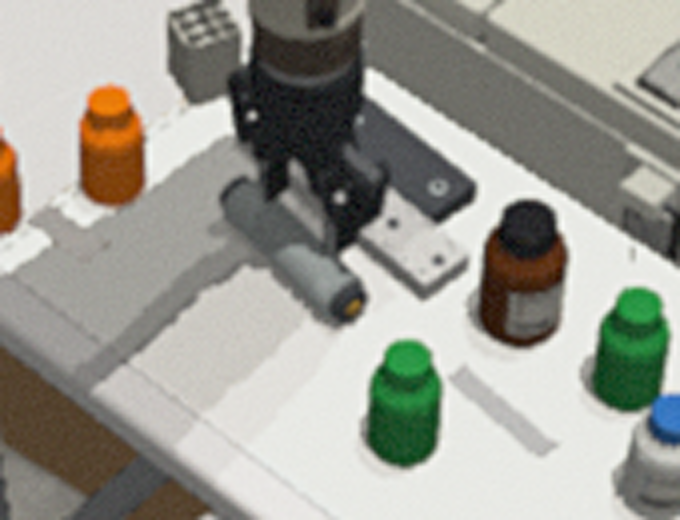

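Picture: the fingers have slipped over the column. They now stand between it, at (295,250), and the bar, which is still in place. The open fingertips must sit higher than I had allowed for. I'll lift off, measure the column again and go back lower.

Emit:
move_arm(increments=[{"grip": 0.3, "linear": [0, -0.05, 0], "twist": 0}, {"grip": 0.3, "linear": [0, -0.1, 0], "twist": 0}, {"grip": 0.3, "linear": [0, -0.15, 0], "twist": 0}, {"grip": 0.3, "linear": [0, -0.15, 0], "twist": 0}, {"grip": 0.3, "linear": [0, -0.05, 0], "twist": 0}])

```text
clock: 21.05
eef_pos: [0.5313, 0.0323, 0.1325]
tool_rot: [-0.705, 0.034, -0.039, 0.708]
ft_force: [0.6, 0.4, 0.0]
grip_width: 0.0598
```

```bash
cat >> h.py <<'E'
B=np.array([.6343,.0366]);XB=np.array([.995,-.1]);YB=np.array([.1,.995])
def meas(n="scene"):
    im,D=bot.camera(n);P=cloud(n,D);q=(P[...,:2]-B);xb=q@XB;yb=q@YB;h=P[...,2]
    m=((h>.010)&(h<.045)&(abs(yb)<.12)&(xb>-.20)&(xb<-.078)&(D>0)).astype(np.uint8)
    k,l,s,_=cv2.connectedComponentsWithStats(m); 
    for i in range(1,k):
        if s[i,4]<60: continue
        p=np.c_[xb[l==i],yb[l==i],h[l==i]]
        top=p[p[:,2]>.032]
        if len(top)<10: continue
        f=np.polyfit(top[:,1],top[:,0],1)
        print("comp",s[i],"xb at crest line: slope %.3f, mid x %.4f"%(f[0],np.polyval(f,0)),"y",np.round(np.percentile(p[:,1],[1,99]),4),"x",np.round(np.percentile(p[:,0],[1,99]),4),"zmax",round(float(np.percentile(p[:,2],98)),4))
    m=((h>.014)&(h<.026)&(abs(yb)<.12)&(xb>-.078)&(xb<-.026))
    print("bar x",np.round(np.percentile(xb[m],[2,98]),4),"y",np.round(np.percentile(yb[m],[1,99]),4),m.sum())
    return im,D
E
python3 -c "
from h import *
to(.43,.04,.1,1.471);meas()"
```

```text
t 21.05 tcp [0.5313 0.0323 0.1325] az 1.4681 w 0.0598 F [0.6 0.4 0. ] j [ 0.06  0.36 -0.09  1.11  0.    0.16] y [ 0.008  0.003 -1.   ]
units total [-0.509   0.1589 -0.0143] | twist units -0.0015, then shift [-0.5091  0.1589 -0.0129]
comp [253 205  14  16 114] xb at crest line: slope -1.286, mid x -0.0267 y [0.0996 0.1192] x [-0.1816 -0.1404] zmax 0.0436
comp [285 214  38  36 550] xb at crest line: slope 0.075, mid x -0.1131 y [-0.0857  0.0484] x [-0.1329 -0.0965] zmax 0.0394
bar x [-0.069  -0.0273] y [-0.1038  0.0937] 702
```

Emit:
move_arm(increments=[{"grip": 0.3, "linear": [-0.15, 0, -0.01], "twist": 0}, {"grip": 0.3, "linear": [-0.14, 0.05, -0.01], "twist": 0}, {"grip": 0.3, "linear": [0, 0.15, 0], "twist": 0}, {"grip": 0.3, "linear": [0, 0.15, 0], "twist": 0}, {"grip": 0.3, "linear": [0, 0.1, 0], "twist": 0}])

```text
clock: 21.6
eef_pos: [0.4741, 0.0355, 0.0409]
tool_rot: [-0.704, 0.031, -0.042, 0.708]
ft_force: [0.2, 0.7, 0.3]
grip_width: 0.06
```

```bash
python3 -c "
from h import *
to(.473,.034,.015,1.471)"
```

```text
t 21.6 tcp [0.4741 0.0355 0.0409] az 1.4687 w 0.06 F [0.2 0.7 0.3] j [ 0.07  0.36 -0.38  0.82  0.    0.17] y [ 0.016  0.005 -1.   ]
units total [-0.0064  0.1295 -0.009 ] | twist units -0.0012, then shift [-0.0065  0.1295 -0.009 ]
```

Emit:
move_arm(increments=[{"grip": 0.3, "linear": [-0.006, 0.04, -0.009], "twist": 0}, {"grip": 0.3, "linear": [0, 0.04, 0], "twist": 0}, {"grip": 0.3, "linear": [0, 0.03, 0], "twist": 0}, {"grip": 0.3, "linear": [0, 0.025, 0], "twist": 0}, {"grip": 0.3, "linear": [0, 0.02, 0], "twist": 0}])

```text
clock: 22.1
eef_pos: [0.4701, 0.0339, 0.0052]
tool_rot: [-0.704, 0.033, -0.039, 0.708]
ft_force: [-0.3, 0.3, 0.8]
grip_width: 0.0598
```

```bash
python3 -c "
from h import *
to(.473,.034,.005,1.471)"
```

```text
t 22.1 tcp [0.4701 0.0339 0.0052] az 1.4688 w 0.0598 F [-0.3  0.3  0.8] j [ 0.07  0.41 -0.42  0.73  0.    0.17] y [ 0.009  0.005 -1.   ]
units total [0.0144 0.001  0.002 ] | twist units -0.0011, then shift [0.0144 0.001  0.002 ]
```

Emit:
move_arm(increments=[{"grip": 0.3, "linear": [0, 0.012, 0], "twist": 0}, {"grip": 0.3, "linear": [0, 0.01, 0], "twist": 0}, {"grip": 0.3, "linear": [0, 0.01, 0], "twist": 0}, {"grip": 0.3, "linear": [0, 0.005, 0], "twist": 0}, {"grip": 0.3, "linear": [0, 0, 0], "twist": 0}])

```text
clock: 22.6
eef_pos: [0.4718, 0.0341, -0.0018]
tool_rot: [-0.704, 0.032, -0.04, 0.708]
ft_force: [-0.4, -0.6, -0.3]
grip_width: 0.0595
```

```bash
python3 -c "
from h import *
to(.52,.03,.002,1.471)"
```

```text
t 22.6 tcp [ 0.4718  0.0341 -0.0018] az 1.4688 w 0.0595 F [-0.4 -0.6 -0.3] j [ 0.07  0.42 -0.42  0.71  0.    0.17] y [ 0.013  0.006 -1.   ]
units total [ 0.242  -0.0158  0.0044] | twist units -0.0011, then shift [ 0.242  -0.0158  0.0039]
```

Emit:
move_arm(increments=[{"grip": 0.3, "linear": [0.02, 0, 0], "twist": 0}, {"grip": 0.3, "linear": [0.02, 0, 0], "twist": 0}, {"grip": 0.3, "linear": [0.015, 0, 0], "twist": 0}, {"grip": 0.3, "linear": [0.012, 0, 0], "twist": 0}, {"grip": 0.3, "linear": [0.012, 0, 0], "twist": 0}])

```text
clock: 23.1
eef_pos: [0.4894, 0.0323, -0.001]
tool_rot: [-0.704, 0.031, -0.041, 0.708]
ft_force: [0.3, -0.4, -0.3]
grip_width: 0.0601
```

```bash
python3 -c "
from h import *
to(.52,.03,.0,1.471);meas()"
```

```text
t 23.1 tcp [ 0.4894  0.0323 -0.001 ] az 1.4688 w 0.0601 F [ 0.3 -0.4 -0.3] j [ 0.06  0.45 -0.38  0.73  0.    0.17] y [ 0.014  0.006 -1.   ]
units total [ 0.1535 -0.0031  0.0039] | twist units -0.0011, then shift [ 0.1535 -0.0031  0.0036]
comp [252 205  15  15 120] xb at crest line: slope -1.269, mid x -0.0268 y [0.0999 0.1194] x [-0.1819 -0.1403] zmax 0.0442
comp [283 225  12  11  76] xb at crest line: slope -0.538, mid x -0.1410 y [0.0056 0.0249] x [-0.156  -0.1251] zmax 0.0435
comp [309 234  14  16 119] xb at crest line: slope 0.572, mid x -0.0735 y [-0.087 -0.056] x [-0.135 -0.1  ] zmax 0.0382
bar x [-0.0683 -0.0273] y [-0.1041  0.0337] 449
```

Continuing slowly, watching the force and the scene depth.

Emit:
move_arm(increments=[{"grip": 0.3, "linear": [0.012, 0, 0], "twist": 0}, {"grip": 0.3, "linear": [0.012, 0, 0], "twist": 0}, {"grip": 0.3, "linear": [0.012, 0, 0], "twist": 0}, {"grip": 0.3, "linear": [0.012, 0, 0], "twist": 0}, {"grip": 0.3, "linear": [0.012, 0, 0], "twist": 0}])

```text
clock: 23.65
eef_pos: [0.5018, 0.031, -0.0011]
tool_rot: [-0.704, 0.032, -0.04, 0.708]
ft_force: [0.3, -0.0, 0.1]
grip_width: 0.0594
```

Emit:
move_arm(increments=[{"grip": 0.3, "linear": [0.012, 0, 0], "twist": 0}, {"grip": 0.3, "linear": [0.012, 0, 0], "twist": 0}, {"grip": 0.3, "linear": [0.01, 0, 0], "twist": 0}, {"grip": 0.3, "linear": [0.01, 0, 0], "twist": 0}, {"grip": 0.3, "linear": [0.008, 0, 0], "twist": 0}])

```text
clock: 24.15
eef_pos: [0.5134, 0.0298, -0.0009]
tool_rot: [-0.704, 0.032, -0.041, 0.708]
ft_force: [-0.1, 0.4, -0.0]
grip_width: 0.06
```

```bash
python3 -c "
from h import *
to(.52,.03,.0,1.471);meas()"
```

```text
t 24.15 tcp [ 0.5134  0.0298 -0.0009] az 1.4687 w 0.06 F [-0.1  0.4 -0. ] j [ 0.06  0.48 -0.31  0.76  0.    0.16] y [ 0.013  0.005 -1.   ]
units total [ 0.0327 -0.0041  0.0044] | twist units -0.0011, then shift [ 0.0327 -0.0041  0.0043]
comp [252 206  15  14 112] xb at crest line: slope -1.371, mid x -0.0176 y [0.1    0.1192] x [-0.1819 -0.1417] zmax 0.0433
comp [290 220  12  12  75] xb at crest line: slope -1.018, mid x -0.1104 y [0.0007 0.0221] x [-0.132  -0.1021] zmax 0.0432
comp [307 231  22  15 158] xb at crest line: slope -1.278, mid x -0.1915 y [-0.0885 -0.0511] x [-0.132  -0.0799] zmax 0.0395
bar x [-0.069 -0.027] y [-0.1037  0.0003] 367
```

Emit:
move_arm(increments=[{"grip": 0.3, "linear": [0.01, 0, 0], "twist": 0}, {"grip": 0.3, "linear": [0.01, 0, 0], "twist": 0}, {"grip": 0.3, "linear": [0.01, 0, 0], "twist": 0}, {"grip": 0.3, "linear": [0.01, 0, 0], "twist": 0}, {"grip": 0.3, "linear": [0.01, 0, 0], "twist": 0}])

```text
clock: 24.7
eef_pos: [0.5195, 0.0285, -0.0016]
tool_rot: [-0.704, 0.035, -0.038, 0.708]
ft_force: [-7.2, 1.2, 4.8]
grip_width: 0.0596
```

```bash
python3 -c "
from h import *
to(.52,.03,.0,1.471);print(bot.get_obs()['ft_torque'])"
```

```text
t 24.7 tcp [ 0.5195  0.0285 -0.0016] az 1.468 w 0.0596 F [-7.2  1.2  4.8] j [ 0.05  0.5  -0.29  0.78  0.    0.15] y [ 0.004  0.005 -1.   ]
units total [ 0.0015 -0.0079  0.0077] | twist units -0.0015, then shift [ 0.0016 -0.0079  0.0077]
[ 0.03928059  1.31067606 -0.07644105]
```

Emit:
move_arm(increments=[{"grip": 0.3, "linear": [0, 0, 0], "twist": 0}, {"grip": 0.3, "linear": [0, 0, 0], "twist": 0}, {"grip": 0.3, "linear": [-0.005, 0, 0], "twist": 0}, {"grip": 0.3, "linear": [-0.02, 0, 0], "twist": 0}, {"grip": 0.3, "linear": [-0.05, 0, 0], "twist": 0}])

```text
clock: 25.2
eef_pos: [0.5076, 0.0302, -0.0013]
tool_rot: [-0.704, 0.033, -0.04, 0.708]
ft_force: [0.4, -0.0, -0.4]
grip_width: 0.0598
```

Emit:
move_arm(increments=[{"grip": 0.3, "linear": [-0.1, 0, 0], "twist": 0}, {"grip": 0.3, "linear": [-0.1, -0.05, 0], "twist": 0}, {"grip": 0.3, "linear": [0, -0.15, 0], "twist": 0}, {"grip": 0.3, "linear": [0, -0.2, 0], "twist": 0}, {"grip": 0.3, "linear": [0, -0.2, 0], "twist": 0}])

```text
clock: 25.7
eef_pos: [0.455, 0.0338, 0.1152]
tool_rot: [-0.705, 0.038, -0.034, 0.708]
ft_force: [0.7, -0.7, 0.1]
grip_width: 0.0599
```

Emit:
move_arm(increments=[{"grip": 0.3, "linear": [-0.1, -0.2, 0.05], "twist": 0}, {"grip": 0.3, "linear": [-0.1, -0.2, 0.1], "twist": 0}, {"grip": 0.3, "linear": [-0.05, -0.1, 0.2], "twist": 0}, {"grip": 0.3, "linear": [0, 0, 0.2], "twist": 0}, {"grip": 0.3, "linear": [0, 0, 0.2], "twist": 0}])

```text
clock: 26.2
eef_pos: [0.4208, 0.1889, 0.228]
tool_rot: [-0.703, 0.036, -0.043, 0.709]
ft_force: [1.6, -0.7, 0.2]
grip_width: 0.0598
```

Run:
```python
from h import *
to(.43,.25,.2)
meas()
im,D=meas("top")
cv2.imwrite('pics/g.png',cv2.resize(im[170:310,200:400],None,fx=4,fy=4,interpolation=cv2.INTER_CUBIC))
```

```text
t 26.2 tcp [0.4208 0.1889 0.228 ] az 1.4593 w 0.0598 F [ 1.6 -0.7  0.2] j [ 0.42  0.15 -0.11  1.29  0.    0.53] y [ 0.011  0.009 -1.   ]
units total [0.0104 0.1432 0.3075]
comp [253 206  14  15 114] xb at crest line: slope -1.200, mid x -0.0367 y [0.0978 0.1197] x [-0.1812 -0.1397] zmax 0.0441
comp [292 210  37  35 480] xb at crest line: slope 0.001, mid x -0.0883 y [-0.0866  0.0471] x [-0.1046 -0.0783] zmax 0.0395
bar x [-0.068  -0.0273] y [-0.1035  0.0945] 628
comp [280 225  56  15 604] xb at crest line: slope 0.010, mid x -0.0875 y [-0.0837  0.0499] x [-0.1038 -0.0783] zmax 0.0379
bar x [-0.0699 -0.0271] y [-0.1002  0.0958] 1181
```

View pics/g.png

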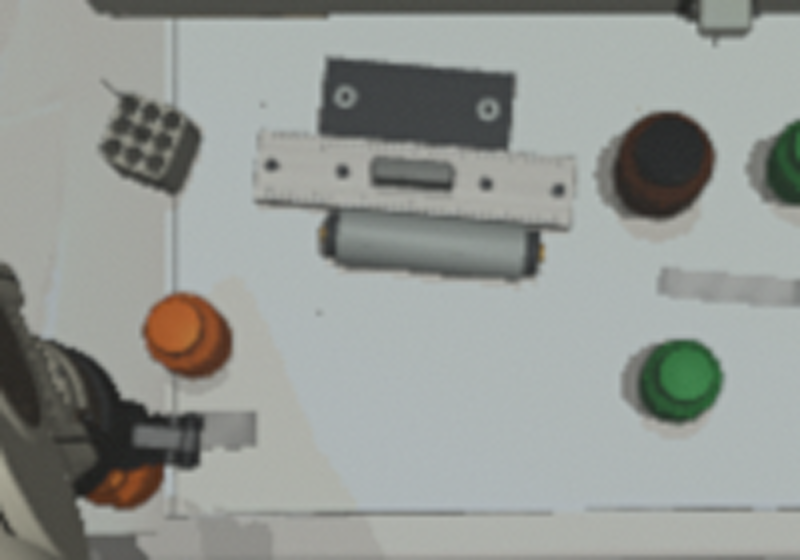

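Picture: the column at (430,245) lies along the bar's free edge, parallel to it. The bar at (413,180) is flush with the block and centred, the bystanders are unmoved, and the arm is well clear. Settle, check once more that all is at rest, and hand in.

Emit:
move_arm(increments=[{"grip": 0.3, "linear": [0, 0, 0], "twist": 0}, {"grip": 0.3, "linear": [0, 0, 0], "twist": 0}, {"grip": 0.3, "linear": [0, 0, 0], "twist": 0}, {"grip": 0.3, "linear": [0, 0, 0], "twist": 0}, {"grip": 0.3, "linear": [0, 0, 0], "twist": 0}])

```text
clock: 26.8
eef_pos: [0.4192, 0.1888, 0.226]
tool_rot: [-0.703, 0.035, -0.04, 0.709]
ft_force: [0.1, -0.4, -0.1]
grip_width: 0.0597
```

Run:
```python
from h import *
to(.43,.25,.2)
im,D=meas("top")
P=cloud("top",D)
hs=cv2.cvtColor(im,cv2.COLOR_BGR2HSV)
m=(hs[...,0]>95)&(hs[...,0]<130)&(hs[...,1]>90)&(P[...,2]>.06)&(abs(P[...,0]-.535)<.05)&(abs(P[...,1]+.275)<.05)
print("white cap",np.round(P[m].mean(0),3) if m.any() else None,m.sum(), np.round(np.percentile(P[m][:,2],90),3) if m.any() else "")
print(bot.job_done())
```

```text
t 26.8 tcp [0.4192 0.1888 0.226 ] az 1.4639 w 0.0597 F [ 0.1 -0.4 -0.1] j [ 0.42  0.15 -0.12  1.29  0.    0.53] y [ 0.008  0.009 -1.   ]
units total [0.0202 0.1332 0.3089]
comp [280 225  56  15 609] xb at crest line: slope 0.009, mid x -0.0870 y [-0.0837  0.0497] x [-0.1038 -0.0782] zmax 0.0375
bar x [-0.0702 -0.0268] y [-0.1004  0.0961] 1197
white cap [ 0.538 -0.272  0.087] 139 0.089
the job is handed in; nothing more can be done
None
```

The column check is set up and the job was handed in at about 27 s of the 64 s allowed. I got no verdict back, so the figures below are from my own last camera check.

- **White bottle:** it stands upright at about (0.538, -0.272), cap top at 89 mm. That is well over 130 mm from the block.
- **Straightedge:** I placed it, pushed it flush against the block (about 11 N when it stopped) and released it while the column was still 27 mm or more short of it. It now lies flat along the face, about 2 mm off centre. The block's turn was measured as -0.097 and -0.108 rad; the arm, with the bar against it, read about -0.10.
- **Column:** it lies against the straightedge with its centre at x ≈ -0.087 m and y ≈ -0.017 m in the block's frame. It is parallel within 0.01 rad and did not move between the last two looks.
- **Bystanders:** the brown bottle and the cuvette block looked unmoved in the last picture. I did not re-measure them or the tip box by number.

**First push failed:** it was too high, and the fingers slid over the column after rolling it only part of the way. I read the upward force wrongly at first, as scraping on the bench. I lifted off, measured the column again, went lower and finished the roll (7 N when it met the straightedge). I did not measure the column's height while the fingers passed over it, but nothing indicated that it left the bench.

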